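Adjust a drum brake through its slot

TASK

Set the stitching machine's drum brake: take the stubby flat-bladed adjusting tool (the one with the flat-sided handle) out of the tool block, reach down through the slot in the backing plate and click the star wheel up, tooth by tooth, pushing its teeth towards the hub, until the shoes bind on the drum and it will take no more, without forcing it. Then back it off two clicks and stand the tool back in its empty hole in the block, leaving the other things where they are.

Things in the scene. Friction and masses are not known exactly. Their poses are not given: they have to be found in the camera images.
- brake: Drum brake, 214 mm across, fixed drum-down on two wooden battens, its grey backing plate facing up; plate top 90 mm above the bench. Origin: at bench height on the drum's axis; z up, and -x points from the hub towards the slot. A spindle with a nut stands 21 mm above the plate at the hub, a cam lever lies up to 21 mm above the plate on the far (+x) side.
- slot (a point): Centre of the adjusting slot, on the upper face of its raised boss, 91 mm above the bench, 62 mm from the hub. Axes as the brake's: the slot is 30 mm long along x (radially), 12 mm wide along y, its plate 5 mm thick. The tips of the wheel's teeth pass 8 mm below this point: a blade held 6 mm below it clears them and can be moved along inside the slot.
- wheel (a point): Centre of the star wheel, 30 mm straight below the slot; axis along the brake's y, 44 mm across the tips, 10 teeth, each 4 mm thick, 10 mm wide, round-tipped. A click spring holds it so that at rest a gap is under the slot's centre, the teeth beside it have their tips at x = -6.5 and +6.5 mm, and the next gaps lie at x = -9 to -14 and +9 to +14 mm (brake's x, from this point).
- take_up (a point): Where to put the blade down for a take-up click: in the gap 11.5 mm from the slot's centre on the side away from the hub, at the depth (14.5 mm below the boss) that catches the tooth. Pushed 13 mm towards the hub (+x) from here it moves the wheel one click and the spring draws it into the notch; a click needs about 4 N, up or back.
- back_off (a point): The mirror image on the hub side: a blade put down here and pushed 13 mm away from the hub (-x) backs the wheel off one click. When the shoes touch the drum the wheel yields springily on take-up, the push climbs past 8 N (stiffly, some 15 N a millimetre) before the next click is reached, and it springs back to its last notch when let go. More than 15 N bends the teeth.
- lining (a point): Face of the left brake shoe's lining, inside the drum and hidden; it moves along the brake's y by only 0.125 mm for a click, towards the drum (inner wall at about y = 92 mm in the brake's frame) as the wheel is taken up. How many clicks are left to the drum differs from brake to brake (2 to 4).
- adjuster: Brake adjusting tool standing upright in the block: wooden handle with flat sides, 20 mm along its x, 26 mm along its y, 67 mm tall with a brass band at the foot; below it a steel blade 3 mm thick (along x), 8 mm wide (along y) and 42 mm long. Origin: centre of the handle's foot (the shoulder that rests on the block), z up along the handle. About 120 g.
- adjuster_tip (a point): Middle of the blade's end, 42 mm below the tool's origin.
- block: Dark wooden tool block, fixed, 62 (x) by 210 (y) by 50 mm tall, with three square 13 mm through holes in a row along y, 70 mm apart. Origin: centre of its underside.
- block_hole0 (a point): Mouth of the block's hole at y = -70 mm (top face, 50 mm above the bench). The tools stand in the holes in any order.
- block_hole1 (a point): Mouth of the block's middle hole.
- block_hole2 (a point): Mouth of the block's hole at y = +70 mm.
- awl: Awl with a round pear-shaped wooden handle, 52 mm tall above the block. Leave it.
- driver: Round-handled black driver, 50 mm tall above the block. Leave it.
- glue: Yellow glue bottle, 64 mm across, 150 mm tall. Leave it.
- tack_tin: Heavy round steel tin of tacks with its lid on, 82 mm across, 42 mm tall. Leave it.
Not all that is in view belongs to the job. Leave any green look-alike of the adjuster alone.

How it is judged:
By the outcome, as a careful person would: the job done as asked, in the order asked, and still so for the second after the job is handed in, with the robot touching nothing.
It also fails if it takes over 72 s, if anything falls off the work surface, if the arm or the gripper's body presses on something with over 40 N, if the wrist force passes 120 N, or if a joint passes its speed limit or range.

ROBOT

A 6-joint arm with a two-finger parallel gripper is mounted at the origin on the work surface. World frame = base frame: x ahead of the robot, y to its left, z up, the work surface at z = 0. Lengths are in m, angles in rad, forces in N, time in s.
With the tool pointing down it reaches from about 0.325 to 0.775 m from the base axis. Payload 5.5 kg.
Tool frame: the origin (TCP) lies between the finger pads; the fingertips stand 8 mm ahead of it and the grasp point (between the pads) lies 11 mm behind it (tcp_to_tips is the distance from the TCP to the fingertips, in m); z points along the fingers, y is the direction in which the jaws open and shut (so a half turn about z gives the same grasp; the last joint's range is limited). The gripper opens to 88 mm and grips with 3 to 60 N. Pads are 20 mm wide; open, the fingers measure 115 mm over their backs; the gripper's body (75 mm by 178 mm) begins 61 mm behind the grasp point.
Start: joints at [1.241, 0.091, 1.231, -0, 1.82, -0.057], TCP at [0.162, 0.578, 0.231] pointing down, gripper open.
Joint ranges: [-2.87, 2.87], [-0.86, 2.18], [0.17, 2.46], [-1.51, 4.65], [0.06, 2.69], [-2.65, 2.65]. Speed limits (rad/s): [2.57, 2.57, 3.01, 3.14, 3.14, 3.14].

INTERFACE

Orientations are given as a unit quaternion [w, x, y, z].
In Python, from bench import * gives the robot as it stands. Calls block until the motion is done:
- move_to(position, orientation): joint-space move of the TCP to a pose.
- move_l(position, speed=0.15, orientation=None): straight line of the TCP; orientation=None keeps the orientation; speed is the mean speed in m/s.
- movej(angles): joint-space move.
- gripper_open() and close(): open the fingers fully, or close them until they stop; the grip force is fixed at half the most.
- hold(seconds).
- inverse_kinematics(position, orientation): joint angles nearest the present ones, or None.
- state(): the state.
- get_image(name): name is "side" or "top"; returns a dict with "frame" (384x512x3 uint8, blue, green, red), "depth" (384x512 float32, m along the optical axis (not along the pixel's ray), 0 where there is no reading), "camera_matrix" (3x3 intrinsics, pixels), "k1" (the pictures are not rectified: a ray, as slopes to the right and down, at radius r is drawn at 1 + k1 r^2 times it, then the intrinsics apply), "view" (4x4, takes a point from world to camera coordinates). Camera axes: x right, y up, looking along -z (the intrinsics and any distortion apply to the point x, -y, -z); pixel columns grow to the right and rows downward; lengths in m; the calibration is good to about 2 mm. A picture is of the moment at which its call begins.
A pose or a line that the arm cannot do raises IKError and nothing moves.
- job_done(): hands the job in, once; it reports no verdict.
The state is a dict: "time": time; "joint_pos": joint angles; "dq": joint speeds; "joint_torque": joint torques, N m; "ee_pos": TCP position; "ee_rot": TCP orientation; "ft_force": force on the tool from outside, world axes, zero at the start; "moment": the same for the moment, N m; "finger_gap": finger opening in m.
Only numpy, scipy, OpenCV 4.12 (cv2) and the standard library are available. Lean on these libraries where they do the work, as an engineer would, in place of code of your own. Each camera call takes 0.05 s, during which the arm holds its last target.

## Working session

There is one attempt and no reset: what is moved stays moved. The work goes in short steps, each a Python script; the robot and the scene stay as the last script left them, time stands still between calls to the robot, and variables do not carry over. Pictures are saved under pics/ and viewed, and the job is handed in when it is done.

```bash
mkdir -p pics; ls; python3 - <<'E'
from bench import *
import cv2,pickle
d={}
for n in("top","side"):
    g=get_image(n); d[n]=g; cv2.imwrite(f"pics/{n}0.png",g["frame"])
    print(n,g["camera_matrix"],g["k1"],g["view"])
pickle.dump(d,open("im0.pkl","wb"))
s=state();print(s)
E
```

```text
pics
top [[472.64092563   0.         257.17284869]
 [  0.         472.64092563 188.73448374]
 [  0.           0.           1.        ]] -0.1120716895330269 [[ 0.02549698 -0.99958449  0.01344473 -0.02622884]
 [ 0.98901557  0.02718159  0.1452906  -0.56112305]
 [-0.14559568  0.00959257  0.98929767 -1.35896435]
 [ 0.          0.          0.          1.        ]]
side [[399.19959615   0.         247.76506858]
 [  0.         399.19959615 190.75954097]
 [  0.           0.           1.        ]] -0.06605108694706474 [[ 0.98584553 -0.16764095  0.00226106 -0.54228505]
 [ 0.12820891  0.76251072  0.634145   -0.11106968]
 [-0.10803275 -0.62487912  0.77321084 -1.09911752]
 [ 0.          0.          0.          1.        ]]
{'time': 0.1, 'joint_pos': array([ 1.24131176e+00,  9.17970225e-02,  1.23178107e+00, -2.02806754e-05,
        1.81980309e+00, -5.66903236e-02]), 'dq': array([ 0.00131023, -0.00256049, -0.00218681,  0.0022521 ,  0.00077356,
        0.00053501]), 'joint_torque': array([ 2.11639388e-03, -4.47861028e+01, -4.07568061e+01,  6.99095288e-02,
        2.85158667e-02, -1.56058841e-04]), 'ee_pos': array([0.16157277, 0.57756713, 0.22960308]), 'ee_rot': array([-1.61952553e-04,  1.35977000e-01,  9.90711591e-01, -8.79529058e-04]), 'ft_force': array([-0.64060808,  1.21732164,  0.26956568]), 'moment': array([-0.01445008, -0.00173989, -0.01132861]), 'finger_gap': 0.08767797975410192}
```

View pics/top0.png

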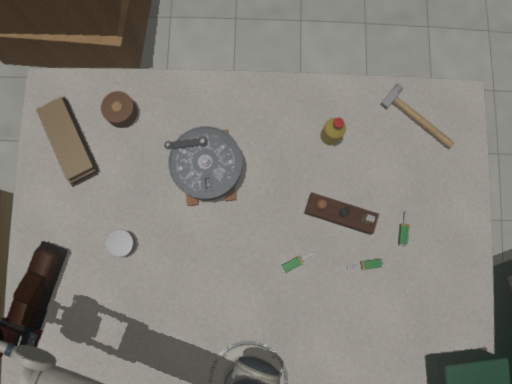

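View pics/side0.png

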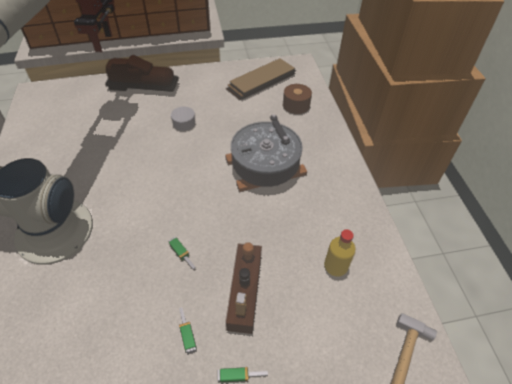

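```bash
cat > h.py <<'E'
import numpy as np,cv2
def ray(g,u,v):
    K=np.array(g["camera_matrix"]);k1=g["k1"]
    xd=(u-K[0,2])/K[0,0];yd=(v-K[1,2])/K[1,1]
    x,y=cv2.undistortPointsIter(np.array([[[u,v]]],float),K,np.array([k1,0,0,0.]),None,None,(3,50,1e-12))[0,0]
    V=np.array(g["view"]);R=V[:3,:3];t=V[:3,3]
    return -R.T@t, R.T@np.array([x,-y,-1.])
def onz(g,u,v,z):
    o,d=ray(g,u,v); return o+d*(z-o[2])/d[2]
def proj(g,p):
    V=np.array(g["view"]);c=V[:3,:3]@np.asarray(p,float)+V[:3,3]
    q=np.array([c[0],-c[1],-c[2]])
    return cv2.projectPoints(q[None],np.zeros(3),np.zeros(3),np.array(g["camera_matrix"]),np.array([g["k1"],0,0,0.]))[0][0,0]
def crop(g,x0,y0,x1,y1,s,name):
    cv2.imwrite(name,cv2.resize(g["frame"][y0:y1,x0:x1],None,fx=s,fy=s,interpolation=cv2.INTER_CUBIC))
E
python3 - <<'E'
from h import *;import pickle
d=pickle.load(open("im0.pkl","rb"))
t,s=d["top"],d["side"]
a=cv2.resize(t["frame"][185:240,295:385],(792,484),interpolation=cv2.INTER_CUBIC);cv2.imwrite("pics/tblock.png",a)
crop(s,215,235,275,335,6,"pics/sblock.png")
crop(t,160,120,250,210,6,"pics/tbrake.png")
crop(s,220,105,320,195,6,"pics/sbrake.png")
E
```

```text
(no output)
```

View pics/tblock.png

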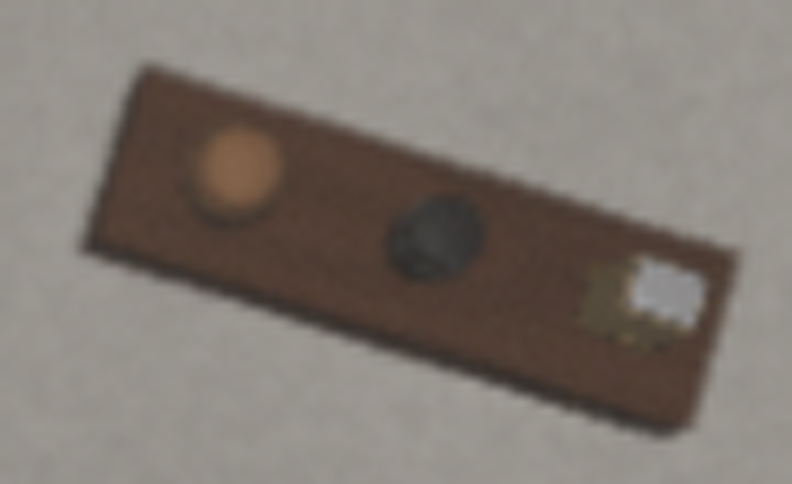

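View pics/sblock.png

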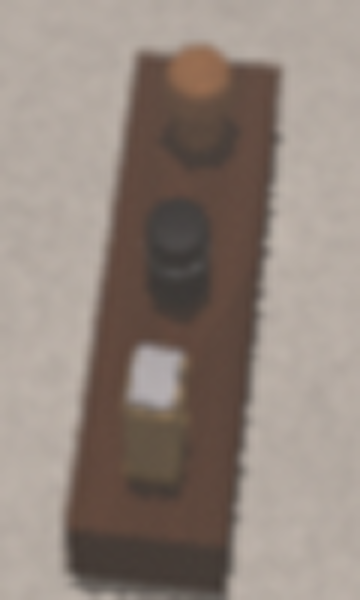

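View pics/tbrake.png

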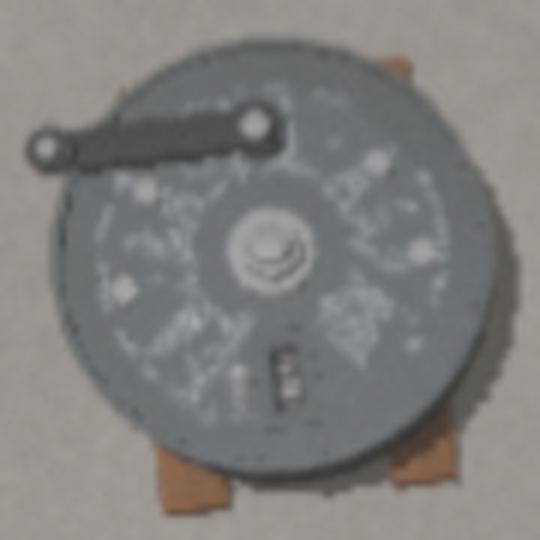

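View pics/sbrake.png

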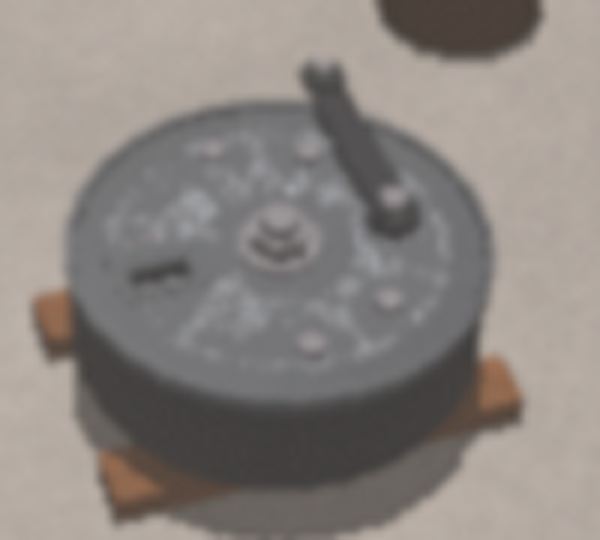

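```bash
python3 - <<'E'
from h import *;import pickle
d=pickle.load(open("im0.pkl","rb"))
t,s=d["top"],d["side"]
def comps(g,box,f,zs):
    x0,y0,x1,y1=box;c=g["frame"][y0:y1,x0:x1]
    hsv=cv2.cvtColor(c,cv2.COLOR_BGR2HSV);m=f(c.astype(int),hsv).astype(np.uint8)
    n,l,st,ce=cv2.connectedComponentsWithStats(m)
    for i in range(1,n):
        if st[i,4]<12: continue
        p=np.argwhere(l==i)[:,::-1].astype(np.float32)+[x0,y0]
        r=cv2.minAreaRect(p.astype(np.float32));u,v=p.mean(0)
        print(" area",st[i,4],"c",u.round(1),v.round(1),"rect",np.round(r[0],1),np.round(r[1],1),round(r[2],1),"P",[onz(g,u,v,z).round(4)[:2] for z in zs])
print("pale top");comps(t,(360,210,380,228),lambda c,h:c.min(2)>115,[.117])
print("pale side");comps(s,(230,285,252,320),lambda c,h:c.min(2)>115,[.117])
print("hub top");comps(t,(196,152,216,172),lambda c,h:c.min(2)>125,[.111,.09])
print("bench block");comps(t,(300,185,385,240),lambda c,h:(h[...,1]>70)&(c[...,2]<110),[.05])
print("slot side");comps(s,(238,142,256,158),lambda c,h:c.max(2)<75,[.091])
print("slot top");comps(t,(203,175,212,190),lambda c,h:c.max(2)<75,[.091])
np.set_printoptions(linewidth=200)
print(t["frame"][174:194,200:216].mean(2).astype(int))
print(s["frame"][142:158,238:258].mean(2).astype(int))
E
```

```text
pale top
 area 57 c 376.9 217.5 rect [374.  218.5] [17. 10.] 90.0 P [array([ 0.4782, -0.3486])]
 area 41 c 370.5 217.8 rect [370.4 217.8] [7.6 5.1] 18.4 P [array([ 0.4768, -0.3302])]
pale side
 area 75 c 240.4 297.4 rect [240.  297.5] [9. 8.] 90.0 P [array([ 0.4773, -0.3321])]
hub top
 area 165 c 204.3 161.2 rect [204.8 161.3] [14.1 14.8] 45.0 P [array([0.6262, 0.1413]), array([0.6305, 0.1435])]
bench block
 area 1162 c 340.4 213.1 rect [341.6 213. ] [70.2 20.1] 17.8 P [array([ 0.4947, -0.2578])]
slot side
slot top
[[141 135 119 114 114 113 111 108 102 101 107 115 120 120 123 131]
 [138 127 110 113 111 112 112 111 106 106 111 114 116 117 127 132]
 [129 119 112 111 112 110 110 109 110 110 112 113 113 117 124 133]
 [120 114 111 112 108 101 102  96  92 101 110 112 113 115 118 125]
 [116 114 111 110 103  86  85  88  86  96 109 110 108 113 115 117]
 [115 113 109 111 101  76  89 108 106 104 110 108 105 114 115 115]
 [121 115 111 112 103  78  89 114 110 106 110 112 111 114 115 115]
 [146 124 113 111 104  86 106 132 116 101 108 111 111 113 114 113]
 [142 123 112 112 108  86  92 114 106 102 1
[... 1390 characters left out ...]
72  75  93 110 116 117 117 118 119]
 [115 116 113 102  88  80  77  72  72  74  79  77  80  93 108 115 116 117 119 121]
 [118 118 114 100  82  76  80  78  81  95 107 106 104 105 112 115 115 118 130 136]
 [119 116 115 108  95  97 105 104 104 108 115 115 113 111 113 113 116 128 144 151]
 [117 113 114 114 109 110 115 114 113 109 107 110 113 115 116 117 123 135 144 146]
 [118 116 115 114 111 110 114 112 115 114 113 113 117 118 118 122 131 138 139 137]
 [118 118 116 112 112 114 118 117 117 119 119 118 118 119 121 127 134 135 135 136]
 [119 118 117 115 115 118 123 120 120 119 120 119 119 120 125 135 140 140 136 136]
 [119 119 118 118 118 119 121 121 120 120 120 119 119 122 131 140 140 138 134 130]]
```

```bash
python3 - <<'E'
from h import *;import pickle
d=pickle.load(open("im0.pkl","rb"))
t,s=d["top"],d["side"]
def tri(a,b):
    o1,d1=ray(t,*a);o2,d2=ray(s,*b)
    A=np.stack([d1,-d2],1);k=np.linalg.lstsq(A,o2-o1,rcond=None)[0]
    p,q=o1+k[0]*d1,o2+k[1]*d2
    return ((p+q)/2).round(4),np.linalg.norm(p-q).round(4)
print("adj top",tri((370.5,217.8),(240.4-0.4,297.4)))
print("slot",tri((207.1,182.6),(246.2,149.8)),onz(t,207.1,182.6,.091),onz(s,246.2,149.8,.091))
print("nut",tri((204.5,159.8),(266.6,142)))
# plate outline top: dark drum+plate vs bench, ellipse
# depth for block & plate
for g,n in((t,"top"),(s,"side")):
    D=g["depth"];K=g["camera_matrix"];V=g["view"]
    vv,uu=np.mgrid[0:384,0:512]
    xy=cv2.undistortPoints(np.stack([uu,vv],-1).reshape(-1,1,2).astype(float),K,np.array([g["k1"],0,0,0.])).reshape(384,512,2)
    C=np.stack([xy[...,0]*D,-xy[...,1]*D,-D],-1)
    W=(C-V[:3,3])@V[:3,:3]
    W[D==0]=np.nan
    g["W"]=W
    m=(abs(W[...,2]-.090)<.006)&(abs(W[...,0]-.62)<.15)&(abs(W[...,1]-.14)<.15)
    p=W[m][:,:2].astype(np.float32);print(n,"plate",m.sum(),cv2.minEnclosingCircle(p),p.mean(0),np.nanmedian(W[m][:,2]))
    m=(abs(W[...,2]-.050)<.006)&(abs(W[...,0]-.495)<.15)&(abs(W[...,1]+.258)<.15)
    p=W[m][:,:2].astype(np.float32);r=cv2.minAreaRect(p);print(n,"block",m.sum(),r)
    m=(W[...,2]>.106)&(W[...,2]<.13)&(abs(W[...,0]-.478)<.04)&(abs(W[...,1]+.33)<.04)
    p=W[m][:,:2].astype(np.float32);print(n,"handle",m.sum(),p.mean(0),np.nanmedian(W[m][:,2]),cv2.minAreaRect(p))
pickle.dump(d,open("im0w.pkl","wb"))
E
```

```text
adj top (array([ 0.4768, -0.3309,  0.1148]), np.float64(0.0005))
slot (array([0.568 , 0.1328, 0.0907]), np.float64(0.0004)) [0.56808169 0.13277986 0.091     ] [0.56771886 0.13245699 0.091     ]
nut (array([0.6309, 0.1417, 0.1041]), np.float64(0.0014))
top plate 3662 ((0.6302204728126526, 0.14167460799217224), 0.10767602175474167) [0.62563604 0.13907366] 0.09091043910807063
top block 1166 ((0.49651217460632324, -0.263841837644577), (0.21041002869606018, 0.06380517035722733), 73.57658386230469)
top handle 66 [ 0.47706717 -0.32868636] 0.11457730167195376 ((0.47659027576446533, -0.33038613200187683), (0.026904035359621048, 0.019899871200323105), 71.5177993774414)
side plate 2694 ((0.6287773847579956, 0.14186230301856995), 0.10888989269733429) [0.62467486 0.13279432] 0.09141487156912961
side block 1615 ((0.4961121678352356, -0.2637900710105896), (0.2118941694498062, 0.06260326504707336), 73.61210632324219)
side handle 115 [ 0.47627342 -0.33441257] 0.11528737182387896 ((0.47639864683151245, -0.33282169699668884), (0.0254649817943573, 0.019761184230446815), 72.17122650146484)
```

```bash
cat >> h.py <<'E'
def q(deg):
    f=np.radians(deg+90)/2; return np.array([0,np.cos(f),np.sin(f),0])
E
python3 - <<'E'
from h import *
from bench import *
P=np.array([.4766,-.3310])
for a in(-17,163): print(a,inverse_kinematics([*P,.2],q(a)))
for a in(8.4,188.4): print(a,inverse_kinematics([.568,.1327,.2],q(a)))
E
```

```text
-17 [-6.65654387e-01  3.36808776e-02  1.34458546e+00 -4.44089210e-16
  1.76332632e+00 -3.68948414e-01]
163 None
8.4 [ 1.71187608e-01  4.18371118e-02  1.33622679e+00 -4.44089210e-16
  1.76352875e+00  2.45799512e-02]
188.4 None
```

```bash
python3 - <<'E'
from h import *
from bench import *
P=np.array([.4766,-.3310])
move_to([*P,.2],q(-17.0))
move_l([*P,.064],.15)
g=get_image("side");cv2.imwrite("pics/s1.png",g["frame"]);crop(g,195,215,295,335,5,"pics/s1c.png")
s=state();print(s["time"],s["ee_pos"],s["ft_force"],s["finger_gap"])
E
```

```text
4.5667 [ 0.47728018 -0.33150681  0.06559095] [-0.42897848  0.67339014  0.63453317] 0.08780598024118215
```

View pics/s1c.png

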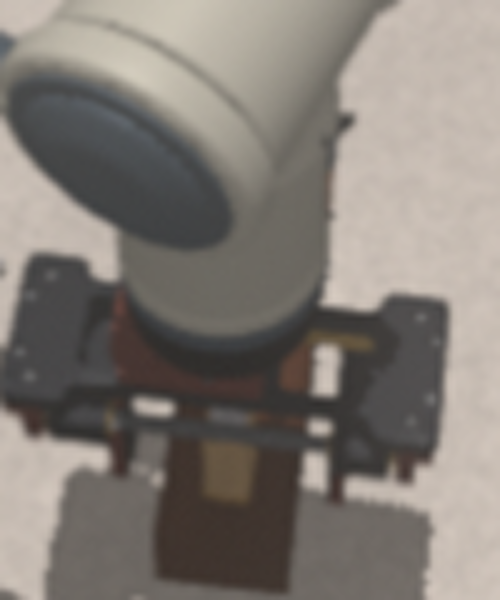

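The handle (crop ~230,470) sits between the two fingers, clear of the other tools. Gripping and lifting next.

```bash
python3 - <<'E'
from h import *
from bench import *
P=np.array([.4766,-.3310])
close()
s=state();print(s["time"],s["ee_pos"],s["ft_force"],s["finger_gap"])
move_l([*P,.195],.12)
s=state();print(s["time"],s["ee_pos"],s["ft_force"],s["finger_gap"])
S=np.array([.5681,.1327])
move_to([*S,.195],q(8.4))
g=get_image("side");cv2.imwrite("pics/s2.png",g["frame"]);crop(g,190,60,310,180,5,"pics/s2c.png")
g=get_image("top");cv2.imwrite("pics/t2.png",g["frame"])
s=state();print(s["time"],s["ee_pos"],s["ft_force"],s["moment"],s["finger_gap"])
E
```

```text
5.6167 [ 0.47659684 -0.33099613  0.06400606] [0.31868534 1.14865781 0.12545433] 0.019704993689995356
6.8583 [ 0.47627807 -0.33077076  0.19373344] [ 0.32394097 -0.71296783 -1.21941902] 0.020310352885344957
8.6833 [0.56836749 0.13154658 0.19502343] [-0.47618213 -0.78070306 -0.91573138] [-0.0643941   0.11965064  0.00752636] 0.01985253930663026
```

View pics/s2c.png

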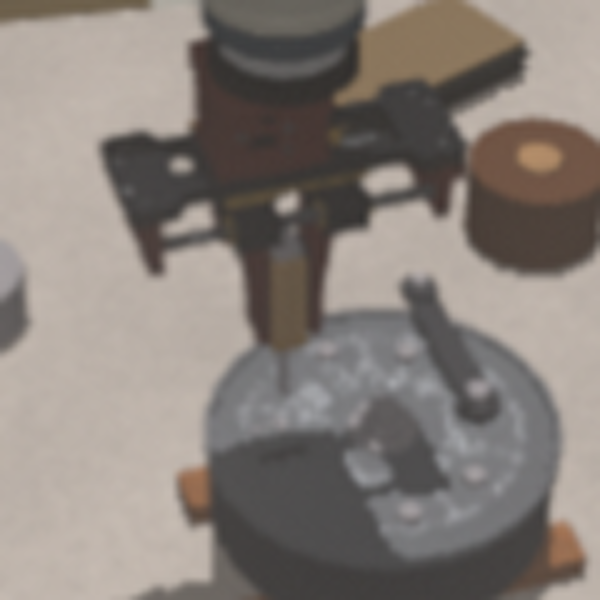

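```bash
python3 - <<'E'
from h import *
from bench import *
hold(0.3)
F=[]
for i in range(10): hold(0.02);F.append(state()["ft_force"])
print(np.mean(F,0),np.std(F,0))
g=get_image("side");s=state();print(s["time"],s["ee_pos"],s["ee_rot"])
crop(g,230,115,265,160,14,"pics/s3c.png")
e=s["ee_pos"]
for off in(-.014,-.056): print(proj(g,e+[0,0,off]), (np.array(proj(g,e+[0,0,off]))-[230,115]+.5)*14)
print(proj(g,[.5681,.1327,.091]),((proj(g,[.5681,.1327,.091]))-[230,115]+.5)*14)
E
```

```text
[ 0.02276588  0.07065361 -1.37182868] [0.51202187 0.52825841 0.47566881]
9.2 [0.56810936 0.13270645 0.19500735] [-7.77280633e-07  6.53428187e-01  7.56988510e-01  1.57069115e-05]
[246.30069535 126.56796572] [235.20973493 168.95152002]
[246.30844912 137.71809554] [235.31828772 325.05333757]
[246.31418766 149.72720302] [235.39862728 493.18084233]
```

View pics/s3c.png

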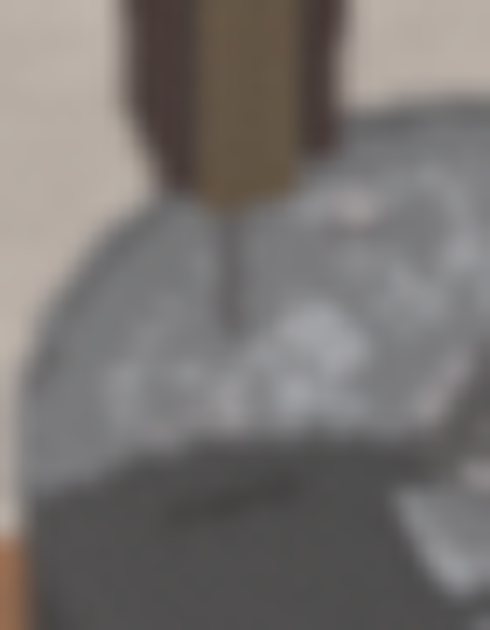

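```bash
cat >> h.py <<'E'
from bench import *
S0=np.array([.5681,.1327]);TH=np.radians(8.4)
EX=np.array([np.cos(TH),np.sin(TH)]);EY=np.array([-EX[1],EX[0]])
TIP=.056
def W(x,y,d):  # blade tip at brake coords (m, from est. slot centre), depth d below boss
    return np.array([*(S0+x*EX+y*EY),.091-d+TIP])
def force(n=5,dt=.01):
    F=[]
    for i in range(n): hold(dt);F.append(state()["ft_force"])
    f=np.mean(F,0);return np.array([f[:2]@EX,f[:2]@EY,f[2]+1.37])
def go(x,y,d,v=.05): move_l(W(x,y,d),v)
def loc():
    e=state()["ee_pos"];r=e[:2]-S0
    return np.array([r@EX,r@EY,.091+TIP-e[2]])
E
python3 - <<'E'
from h import *
go(0,0,-.004,.08);hold(.1);print(state()["time"],force(),loc())
for d in(-.002,0,.002,.004,.006):
    go(0,0,d,.03);f=force();print(state()["time"].round(2),d,f.round(2),(loc()*1e3).round(2))
    if abs(f).max()>3: break
E
```

```text
10.0 [ 0.12757072 -0.18989174 -0.06823673] [ 3.71717052e-04 -2.26963346e-05 -4.88500952e-03]Traceback (most recent call last):
  File "<stdin>", line 4, in <module>
AttributeError: 'float' object has no attribute 'round'
```

```bash
cat >> h.py <<'E'
def st(tag=""):
    f=force();print(tag,round(state()["time"],2),"F",f.round(2),"loc mm",(loc()*1e3).round(2));return f
E
python3 - <<'E'
from h import *
for d in(-.002,0,.002,.004,.006):
    go(0,0,d,.03);f=st(d)
    if abs(f).max()>3: break
E
```

```text
-0.002 10.62 F [ 0.11 -0.15  0.36] loc mm [ 0.02 -0.01 -2.04]
0 10.92 F [-0.04  0.18 -0.15] loc mm [-0.07 -0.03  0.21]
0.002 11.21 F [ 0.11 -0.09  0.02] loc mm [-0.07  0.01  2.17]
0.004 11.5 F [-0.35 -0.03  0.27] loc mm [-0.05 -0.    4.14]
0.006 11.79 F [ 0.01 -0.14  0.37] loc mm [-0.07 -0.    6.15]
```

```bash
python3 - <<'E'
from h import *
for sgn in(1,-1):
    for k in range(2,9):
        y=sgn*k*.0005
        go(0,y,.006,.03);f=st(f"y{y*1e3}")
        if abs(f[1])>2: break
    go(0,0,.006,.03)
E
```

```text
y1.0 12.08 F [-0.01  0.33  0.21] loc mm [0.03 1.07 5.93]
y1.5 12.38 F [-0.32 -1.36  0.  ] loc mm [0.01 1.27 5.98]
y2.0 12.67 F [-0.21 -3.62  0.29] loc mm [0.05 1.46 5.93]
y-1.0 13.21 F [ 0.23 -0.17 -0.01] loc mm [-0.02 -0.84  6.03]
y-1.5 13.5 F [-0.04  0.06  0.14] loc mm [-0.01 -1.47  6.02]
y-2.0 13.79 F [0.1  0.02 0.08] loc mm [ 0.01 -2.01  5.99]
y-2.5 14.08 F [ 0.12 -0.13  0.03] loc mm [ 0.02 -2.54  5.98]
y-3.0 14.38 F [ 0.07  0.72 -0.3 ] loc mm [ 0.01 -2.88  5.98]
y-3.5 14.67 F [-0.03  3.07  0.02] loc mm [-0.   -3.02  5.99]
```

```bash
python3 - <<'E'
from h import *
y=-.0008
go(0,y,.006,.03)
for sgn in(1,-1):
    go(sgn*.010,y,.006,.04)
    for k in range(0,12):
        x=sgn*(.0115+k*.0006)
        go(x,y,.006,.03);f=st(f"x{x*1e3:.1f}")
        if abs(f[0])>1.8 or abs(f[1])>3: break
go(-.0115,y,.006,.03);st()
E
```

```text
x11.5 15.88 F [ 0.35 -0.17 -0.26] loc mm [11.49 -0.77  6.  ]
x12.1 16.17 F [-0.17 -0.12 -0.09] loc mm [12.08 -0.8   5.97]
x12.7 16.46 F [-0.05  0.13 -0.09] loc mm [12.69 -0.81  6.01]
x13.3 16.75 F [ 0.19 -0.23 -0.41] loc mm [13.31 -0.79  6.02]
x13.9 17.04 F [-1.29  0.13  0.83] loc mm [13.69 -0.79  6.06]
x14.5 17.33 F [-5.33 -0.06  2.38] loc mm [13.88 -0.78  6.03]
x-11.5 18.38 F [-0.42 -0.02  0.34] loc mm [-11.43  -0.83   6.07]
x-12.1 18.68 F [-0.03  0.32  0.13] loc mm [-12.08  -0.78   6.01]
x-12.7 18.97 F [ 0.35 -0.21  0.09] loc mm [-12.71  -0.81   5.99]
x-13.3 19.26 F [-0.19 -0.1  -0.04] loc mm [-13.33  -0.79   5.99]
x-13.9 19.55 F [ 2.77 -0.19 -1.08] loc mm [-13.49  -0.77   5.9 ]
 19.84 F [0.02 0.3  0.27] loc mm [-11.71  -0.81   6.13]
```

```bash
cat >> h.py <<'E'
X0=.0001;Y0=-.0008
def click(sg,lim=8.0):
    """sg=+1 take up, -1 back off. returns (bound, trace). blade ends lifted at 6 mm depth"""
    t0=state()["time"]
    xs=X0-sg*.0115
    go(xs,Y0,.006,.06)
    go(xs,Y0,.0105,.03);f=force(3)
    if f[2]>3: print("touch down?",f);return None
    go(xs,Y0,.0145,.03);f=force(4);tr=[(0,f.round(1).tolist())]
    if f[2]>4: print("touch down?",f);return None
    p=0;bound=False;pk=0
    while p<.013-1e-6:
        p=min(p+(.0015 if abs(f[0])<2 else .0007),.013)
        go(xs+sg*p,Y0,.0145,.04);f=force(4);tr.append((round(p*1e3,1),round((loc()[0]-X0)*1e3,2),f.round(1).tolist()))
        pk=max(pk,-sg*f[0])
        if abs(f[0])>lim: bound=True;break
        if abs(f[1])>6 or abs(f[2])>8: print("odd",f);break
    if bound: go(xs,Y0,.0145,.06)
    go((loc()[0] if 0 else (xs if bound else xs+sg*p)),Y0,.006,.06)
    print("sg",sg,"bound",bound,"peak",round(pk,2),"dt",round(state()["time"]-t0,2),"t",round(state()["time"],2))
    for r in tr: print("  ",*r)
    return bound
E
python3 - <<'E'
from h import *
click(1);st()
E
```

```text
sg 1 bound False peak 4.22 dt 4.3 t 24.14
   0 [0.2, -0.2, 0.4]
   1.5 -9.9 [-0.2, 0.2, 0.2]
   3.0 -8.97 [-4.2, -0.1, 1.7]
   3.7 -7.74 [-2.9, 0.2, 1.7]
   4.4 -6.87 [-1.8, -0.1, 1.0]
   5.9 -5.23 [-0.5, 0.3, 0.7]
   7.4 -3.84 [-0.3, 0.1, -0.1]
   8.9 -1.93 [2.2, 0.3, -0.7]
   9.6 -1.76 [1.5, -0.0, 0.6]
   11.1 -0.63 [-0.1, 0.1, -0.1]
   12.6 1.08 [-0.2, 0.1, -0.4]
   13.0 1.46 [-0.2, 0.1, -0.4]
 24.18 F [ 0.25  0.22 -0.33] loc mm [ 1.88 -0.8   5.34]
```

```bash
python3 - <<'E'
from h import *
for i in range(2):
    b=click(1)
    if b or b is None: break
E
```

```text
sg 1 bound False peak 3.4 dt 4.13 t 28.32
   0 [-0.4, -0.3, -0.0]
   1.5 -9.9 [0.2, -0.2, -0.1]
   3.0 -8.96 [-3.4, -0.3, 2.1]
   3.7 -7.73 [-3.1, -0.3, 1.7]
   4.4 -6.86 [-1.6, -0.3, 1.1]
   5.9 -5.24 [-0.8, 0.5, 0.5]
   7.4 -3.84 [0.1, -0.7, 0.1]
   8.9 -1.93 [1.8, 0.1, -0.2]
   10.4 -1.27 [-0.2, -0.3, 0.3]
   11.9 0.39 [0.7, 0.2, -0.2]
   13.0 1.48 [0.1, -0.4, -0.2]
sg 1 bound False peak 3.47 dt 4.42 t 32.73
   0 [-0.1, -0.0, -0.1]
   1.5 -9.88 [-0.1, -0.2, 0.0]
   3.0 -8.94 [-3.5, 0.2, 1.8]
   3.7 -7.78 [-3.3, -0.0, 2.0]
   4.4 -6.83 [-2.1, 0.3, 0.5]
   5.1 -6.21 [-0.9, -0.1, 0.7]
   6.6 -4.6 [-0.1, 0.1, -0.2]
   8.1 -3.19 [0.3, 0.2, -0.1]
   9.6 -1.65 [0.7, 0.5, 0.7]
   11.1 -0.48 [0.1, 0.0, 0.3]
   12.6 1.12 [0.2, 0.1, 0.4]
   13.0 1.48 [-0.1, -0.2, -0.1]
```

```bash
python3 - <<'E'
from h import *
for i in range(2):
    b=click(1)
    if b or b is None: break
E
```

```text
sg 1 bound True peak 9.7 dt 3.85 t 36.58
   0 [0.0, -0.1, 0.3]
   1.5 -9.89 [0.2, -0.3, 0.4]
   3.0 -8.96 [-3.8, 0.0, 2.2]
   3.7 -7.72 [-3.0, 0.1, 1.9]
   4.4 -6.88 [-1.7, -0.3, 1.3]
   5.9 -5.73 [-3.8, 0.3, 1.5]
   6.6 -5.57 [-5.7, -0.3, 2.6]
   7.3 -5.41 [-8.0, 0.0, 3.3]
   8.0 -5.27 [-9.7, 0.2, 5.2]
```

Three clicks taken, the fourth bound (9.7 N, about 14 N/mm) and was released. Backing off two.

```bash
python3 - <<'E'
from h import *
for i in range(2):
    b=click(-1)
    if b or b is None: break
st()
E
```

```text
sg -1 bound False peak 3.07 dt 4.87 t 41.45
   0 [-0.1, 0.0, 0.1]
   1.5 10.0 [-0.4, -0.1, -0.1]
   3.0 9.0 [3.1, -0.2, -0.6]
   3.7 8.15 [2.9, 0.1, 1.9]
   4.4 6.85 [2.2, -0.3, 1.2]
   5.1 6.02 [1.0, 0.1, 0.9]
   6.6 4.46 [0.3, -0.1, 0.1]
   8.1 2.81 [-2.2, 0.4, 1.2]
   8.8 2.16 [-3.6, -0.4, 1.9]
   9.5 1.95 [-2.6, 0.4, 1.0]
   10.2 1.57 [-0.8, -0.2, 0.3]
   11.7 -0.11 [-0.3, 0.0, -0.2]
   13.0 -1.46 [0.3, 0.2, -0.2]
sg -1 bound False peak 3.36 dt 4.7 t 46.15
   0 [-0.3, 0.1, -0.2]
   1.5 10.0 [0.2, -0.4, -0.4]
   3.0 8.98 [2.7, -0.5, 0.3]
   3.7 8.16 [3.4, -0.3, 1.7]
   4.4 6.87 [2.4, 0.0, 1.2]
   5.1 6.0 [1.3, -0.4, 0.9]
   6.6 4.44 [0.1, 0.1, -0.0]
   8.1 2.81 [-2.2, -0.0, 1.1]
   8.8 2.15 [-3.7, -0.3, 1.8]
   9.5 1.96 [-3.2, 0.4, 1.0]
   10.2 1.57 [-0.3, 0.0, 0.0]
   11.7 -0.1 [-0.2, 0.0, 0.2]
   13.0 -1.48 [0.5, -0.3, -0.4]
 46.19 F [ 0.25 -0.04  0.04] loc mm [-1.15 -0.8   5.38]
```

```bash
python3 - <<'E'
from h import *
go(X0,Y0,.006,.04)
p=W(X0,Y0,.006);p[2]=.195
move_l(p,.15)
P=np.array([.4766,-.3310])
move_to([*P,.195],q(-17.0))
move_l([*P,.125],.12)
hold(.15)
g=get_image("side");s=state();crop(g,205,255,275,325,8,"pics/s5c.png")
e=s["ee_pos"];print(s["time"],e,force())
for off in(-.014,-.056): print((np.array(proj(g,e+[0,0,off]))-[205,255]+.5)*8)
print((proj(g,[.4765,-.3310,.05])-[205,255]+.5)*8)
E
```

```text
49.6083 [ 0.47703663 -0.33134182  0.1262819 ] [-0.05633299 -0.09801792  0.01894004]
[286.02765769 348.26898315]
[287.92620266 411.42920164]
[286.74708252 439.42982428]
```

View pics/s5c.png

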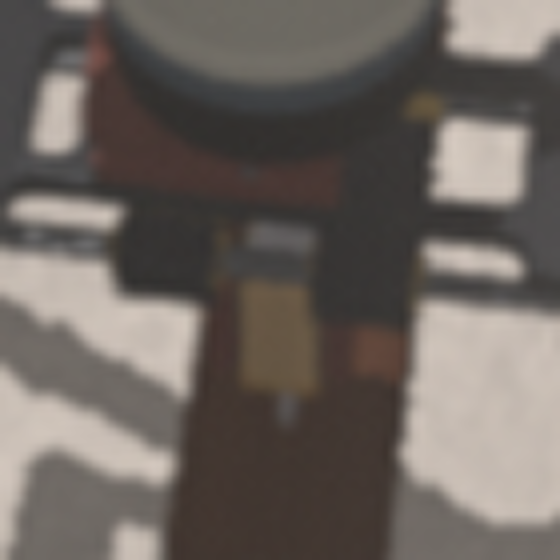

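The blade tip (crop ~286,425) is over the hole and the tool is still straight in the jaws. Lowering it with force checks.

```bash
python3 - <<'E'
from h import *
P=np.array([.4766,-.3310])
ok=True
for z in(.110,.105,.095,.070,.066,.065,.0642):
    move_l([*P,z],.06);f=force(4);print(z,f.round(2),state()["ee_pos"].round(4))
    if abs(f).max()>4: ok=z<.068;break
print(ok,state()["time"])
if ok:
    gripper_open();hold(.1);print(state()["time"],state()["finger_gap"])
    move_l([*P,.2],.2)
    print(state()["time"])
    for n in("side","top"):
        g=get_image(n);cv2.imwrite(f"pics/{n}6.png",g["frame"])
        if n=="side":crop(g,200,225,290,335,5,"pics/s6c.png")
E
```

```text
0.11 [-0.57 -0.13  0.  ] [ 0.4764 -0.3308  0.1094]
0.105 [0.01 0.03 0.04] [ 0.4765 -0.3309  0.1048]
0.095 [-0.29  0.47  0.72] [ 0.4764 -0.3308  0.0944]
0.07 [ 0.05 -0.33  0.59] [ 0.4766 -0.331   0.07  ]
0.066 [ 0.07  0.23 -0.07] [ 0.4766 -0.331   0.066 ]
0.065 [-0.07  0.24  0.25] [ 0.4766 -0.331   0.065 ]
0.0642 [ 0.12  0.18 -0.06] [ 0.4766 -0.331   0.0642]
True 52.1667
53.3917 0.08781123002549325
54.2167
```

```bash
python3 - <<'E'
from h import *
move_to([.35,.0,.28],q(0))
gs=get_image("side");gt=get_image("top")
a=cv2.resize(gs["frame"][230:340,205:290],None,fx=5,fy=5,interpolation=cv2.INTER_CUBIC)
b=cv2.resize(gt["frame"][185:240,295:385],None,fx=4,fy=4,interpolation=cv2.INTER_CUBIC)
c=np.zeros((550,425+360,3),np.uint8);c[:,:425]=a;c[:220,425:]=b;cv2.imwrite("pics/f.png",c)
print(state()["time"],state()["ft_force"])
g=gt;m=g["frame"][210:228,362:375].min(2)>115
p=np.argwhere(m)[:,::-1]+[362,210];print(m.sum(),p.mean(0),onz(g,*p.mean(0),.117))
E
```

```text
55.775 [-0.68881091 -0.09305     0.5516283 ]
49 [370.81632653 216.48979592] [ 0.48056334 -0.33127048  0.117     ]
```

View pics/f.png

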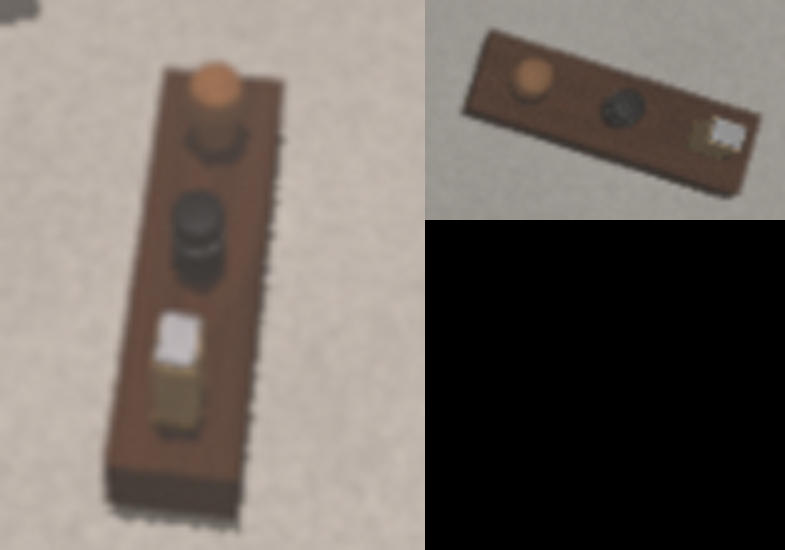

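```bash
python3 - <<'E'
from h import *
for n in("top","side"):
    g=get_image(n);D=g["depth"];V=g["view"]
    vv,uu=np.mgrid[0:384,0:512]
    xy=cv2.undistortPoints(np.stack([uu,vv],-1).reshape(-1,1,2).astype(float),g["camera_matrix"],np.array([g["k1"],0,0,0.])).reshape(384,512,2)
    w=(np.stack([xy[...,0]*D,-xy[...,1]*D,-D],-1)-V[:3,3])@V[:3,:3]
    m=(D>0)&(w[...,2]>.106)&(w[...,2]<.13)&(abs(w[...,0]-.478)<.04)&(abs(w[...,1]+.33)<.04)
    p=w[m];print(n,m.sum(),np.median(p[:,2]),cv2.minAreaRect(p[:,:2].astype(np.float32)))
E
```

```text
top 65 0.1150093306435251 ((0.476433664560318, -0.3306725025177002), (0.026666613295674324, 0.01916414313018322), 74.48465728759766)
side 116 0.11524945887935092 ((0.4759500026702881, -0.33284953236579895), (0.02601773291826248, 0.01988125592470169), 73.47325897216797)
```

Handle height and position are the same as before the job: the tool stands upright and fully seated.

```bash
python3 - <<'E'
from bench import *
job_done(); print(state()["time"])
E
```

```text
the job is handed in; nothing more can be done
the job is handed in; nothing more can be done
```

The brake is set and the adjusting tool is back in its own hole, handed in at about 56 s of the 72 s allowed; no verdict was reported.

- **Take-up:** I found the slot's centre by feeling its sides and ends with the blade, then took the star wheel up three clicks. Each click peaked at about 3.4–4.2 N. The fourth push bound, climbing stiffly to 9.7 N, and I released it without forcing, below the 15 N limit.
- **Back-off:** I then backed the wheel off two full clicks, about 3 N each. I judged the clicks by force and blade travel only, since the lining itself is hidden.
- **Tool return:** After release, the depth pictures put the handle top within 1 mm of its starting position and at the same height (0.115 m), so it stands upright and seated. The awl and driver look untouched in the block. I did not measure the other objects again.
- **A check that disagreed:** One colour-mask measurement put the handle top about 4 mm off in x. I put that down to stray bright bench pixels in the mask, because the depth measurements from both cameras matched the starting position.

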